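# Third hand at the mounting fixture

### The arm

A 6-joint arm with a two-finger parallel gripper is mounted at the origin on the work surface; the furniture and walls round the work are solid. World frame = base frame: x ahead of the robot, y to its left, z up, the work surface at z = 0. Lengths are in m, angles in rad, forces in N, time in s.
With the tool pointing down it reaches from about 0.325 to 0.775 m from the base axis. Payload 5.5 kg.
Tool frame: the origin (TCP) lies midway between the tips of the shut fingers; the grasp point (between the pads) lies 19 mm behind it; z points along the fingers, y is the line along which they close (so a half turn about z gives the same grasp; the last joint's range is limited). The gripper opens to 88 mm and grips with 3 to 60 N. Pads are 20 mm wide; open, the fingers measure 115 mm over their backs; the gripper's body (75 mm by 178 mm) begins 61 mm behind the grasp point.
Start: joints at [-1.405, 0.091, 1.231, -0, 1.82, -0.057], TCP at [0.133, -0.585, 0.223] pointing down, gripper open.
Joint ranges: [-2.87, 2.87], [-0.86, 2.18], [0.17, 2.46], [-1.51, 4.65], [0.06, 2.69], [-2.65, 2.65]. Speed limits (rad/s): [2.57, 2.57, 3.01, 3.14, 3.14, 3.14].

### API

Orientations are given as a unit quaternion [w, x, y, z].
In Python, from plant import monitor, vision, ticket gives the robot as it stands. The module is installed in compiled form; this text tells all that it offers.
- The arm moves only by the tool carry_out, never from a script. Its argument "moves" is a list of rows, each a list of 3 entries, a list of its own where there are three numbers: the shift along the tool's x, y, z normalised to -1 to 1, where 1 is 0.8 m, then the turn, a rotation vector about the tool's x, y, z normalised to -1 to 1, where 1 is 60 degrees, then the opening in per cent of the stroke, from 0 (shut) to 100 (fully open). A call has exactly 8 rows; each row is the pose to reach, as a shift and turn from the pose commanded when the call began, along the tool's axes at that moment; what a row does not reach only later rows make up. A row lasts 1/8 s, in which the tool goes at most 62.5 mm and 10.7 degrees, less where a joint would pass 70% of its speed; a pose out of reach is approached as far as the arm can. A call with a number of a shift or a turn outside -1 to 1 is refused whole. A call with a gripper value outside its range is refused whole. The fingers move at their own pace and stop on an object; the grip force is fixed at half the most. Time passes only in rows, so rows that repeat a pose let the fingers close, or fill a call up. It gives the time, the measured TCP pose, the force, the opening and the grip force at its end, in the units of the state.
- monitor.get_obs(): the state, without advancing time (a new reading comes with each control period).
- vision.snapshot(name): name is "scene" or "top"; returns a dict with "color" (400x640x3 uint8, blue, green, red), "vertical_fov" (degrees; the focal length in pixels is half the picture's height over the tangent of half this angle, whatever the lens; pixels are square), "cx", "cy" (the principal point, pixels), "extrinsics" (4x4, takes a point from camera to world coordinates). Camera axes: x right, y up, looking along -z (the intrinsics and any distortion apply to the point x, -y, -z); pixel columns grow to the right and rows downward; lengths in m; the calibration is good to about 2 mm. A picture is of the moment at which its call begins. There is no depth.
- ticket.finish_job(): hands the job in; it is judged then, once.
The state is a dict: "time": time; "joints": joint angles; "joint_velocities": joint speeds; "effort": joint torques, N m; "eef_pos": TCP position; "tool_rot": TCP orientation; "force": force on the tool from outside, world axes, zero at the start; "wrist_torque": the same for the moment, N m; "finger_gap": finger opening in m; "grip_force": force on a finger pad.
Only numpy, scipy, OpenCV 4.12 (cv2) and the standard library are available. Lean on these libraries where they do the work, as an engineer would, in place of code of your own. Each camera call takes 0.05 s, during which the arm holds its last target. There are 200 camera calls.

### The job

Be a third hand for a colleague who is about to screw a heat sink to the mounting plate of the fixture: pick up the grey finned heat sink from the mat, lay it flat on the fixture's bed with one of its short end faces square against the face of the sprung upright plate and centred on that plate (between the two scribed lines), and push it gently along the bed into the plate with a steady force of about 10 N, so that the plate gives by about 8 mm on its springs and never by more than twice that. The program finishes while still holding the heat sink in the gripper and pressing it there: do not let go, and leave the other things on the bench where they are.

Things in the scene. Friction and masses are not known exactly. Their poses are not given: they have to be found in the camera images.
- heatsink_center (a point): Grey finned metal heat sink, loose, about 0.1 kg, lying on the mat. Its block is 44 mm wide (own x), 60 mm long (own y), 28 mm high (own z); the point is its centre, 14 mm above what it rests on. Grasp from above across the 44 mm width (two long sides); either short end may face the plate. A soldering iron in its stand, up to 210 mm high, leans right of the fixture: carry over or round it.
- fixture: Fixed assembly fixture. Origin at mat level below the middle of the unpressed plate's front face; z up, +x the push direction into the plate, y across. Flat aluminium bed 100 mm wide, its top 14 mm above the mat, from x = -110 to +80 mm; lines scribed along it at y = +-22.5 mm, either side of the heat sink's place. Fixed bridge 58 mm high behind the plate, x = 43 to 57 mm.
- plate_face (a point): Point on the front face of the upright steel mounting plate, at the middle of its width, 14 mm above the bed (28 mm above the mat). It moves with the plate. Axes as the fixture's: +x goes into the plate (push direction), y along the plate's width, z up. Plate 92 mm wide, 8 mm thick, its top 40 mm above the bed.
- plate (a joint): How far the mounting plate has been pushed back along the fixture's +x from its rest, in m: 0 at rest, hard stop at 0.025. It is carried on springs and returns by itself; 1.2 N for every mm (10 N at 0.0083), no preload.
- relay_block: Plug-in relay with a beige cover, 29 x 50 x 23 mm, lying on the mat; origin under its middle. Leave it alone.
- solder_spool: Reel of solder standing on its flange, 52 mm across, 38 mm high; origin at the centre of its underside. Leave it alone.
- tape_roll: Black roll of tape lying flat, 67 mm across, 19 mm high; origin at the centre of its underside. Leave it alone.
- cutters: Small cutters lying flat, 38 x 130 (own y) x 11 mm; origin under the middle. Leave them alone.
- lens_cap: Round cap, 36 mm across, 11 mm high; origin at the centre of its underside. Leave it alone.
- spare_relay: Small black relay, 13 x 29 x 26 mm; origin at the centre of its underside. Leave it alone.
Things that resemble listed ones, but are neither listed nor needed, are in the scene too. There is more than one size of the part that bears heatsink_center; the job needs the larger.

How it is judged:
By the outcome, as a careful person would: the job done as asked, in the order asked, and still so for the second after the job is handed in, while the arm keeps its last pose, push and grip.
It also fails if it takes over 48 s, if anything falls off the work surface, if the arm or the gripper's body presses on something with over 40 N, if the wrist force passes 120 N, or if a joint passes its speed limit or range.

## Working session

There is one attempt and no reset: what is moved stays moved. The work goes in short steps, Python scripts to look and compute and a tool call to move; the robot and the scene stay as the last step left them, time stands still between calls to the robot, and variables do not carry over. Pictures are saved under pics/ and viewed, at most 12 in all, crops included, and the job is handed in when it is done.

Besides the shell and the picture viewer there is one more tool, called by a JSON object that holds its "op" and its "data", one argument or row to a line. carry_out: Moves the arm, as the interface text tells. Scaled input: -1 to 1 covers 0.8 m each way for a shift and 60 degrees each way for a turn. Its arguments: {"type":"object","properties":{"moves":{"type":"array","items":{"type":"array"}}},"required":["moves"]}

```bash
mkdir -p pics; python3 - <<'E'
from plant import monitor, vision
import cv2,numpy as np,pickle
o=monitor.get_obs(); print({k:np.round(v,4).tolist() for k,v in o.items()})
for n in("scene","top"):
    s=vision.snapshot(n); cv2.imwrite(f"pics/{n}0.png",s["color"]); pickle.dump(s,open(n+"0.pkl","wb"))
    print(n,s["vertical_fov"],s["cx"],s["cy"],s["extrinsics"].round(4).tolist(),[k for k in s])
E
```

```text
{'time': 0.0, 'joints': [-1.4047, 0.0918, 1.2319, -0.0, 1.8198, -0.0567], 'joint_velocities': [-0.0013, -0.001, -0.0003, 0.0007, 0.0014, -0.0017], 'effort': [-0.0006, -44.6443, -40.6447, 0.0697, 0.0292, -0.0001], 'eef_pos': [0.1325, -0.5849, 0.2215], 'tool_rot': [-0.001, 0.9938, 0.1112, -0.0001], 'force': [0.4517, -0.2121, -0.2849], 'wrist_torque': [0.0039, -0.0094, 0.0098], 'grip_force': 0.0, 'finger_gap': 0.0877}
scene 55.48724557606742 314.57638812864417 196.99826071309798 [[-0.2622, -0.8425, 0.4705, 1.0131], [0.9649, -0.2356, 0.1158, 0.1692], [0.0133, 0.4844, 0.8747, 1.1052], [0.0, 0.0, 0.0, 1.0]] ['color', 'vertical_fov', 'cx', 'cy', 'extrinsics']
top 55.452025758128194 319.49956744184493 195.46213090661595 [[0.0104, 0.9831, -0.1828, 0.2583], [-0.9999, 0.0126, 0.0108, 0.0292], [0.0129, 0.1827, 0.9831, 0.9803], [0.0, 0.0, 0.0, 1.0]] ['color', 'vertical_fov', 'cx', 'cy', 'extrinsics']
```

View pics/top0.png

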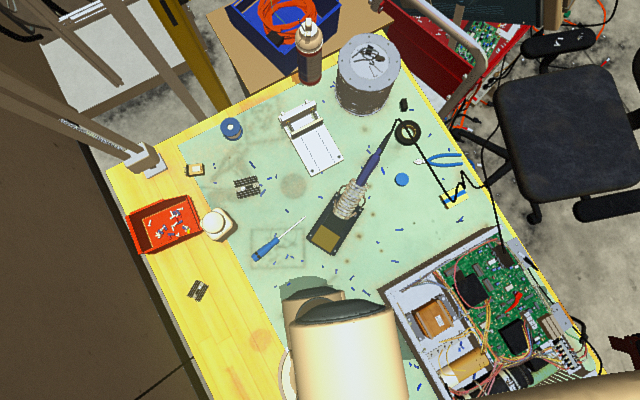

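View pics/scene0.png

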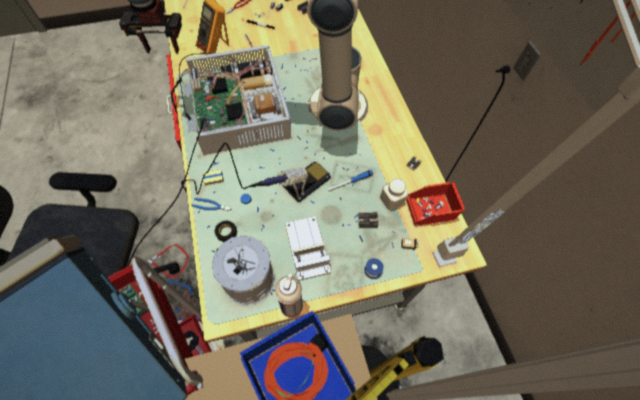

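The top view shows a five-fin-row heat sink on the mat at (247,187), a smaller one on the wood at (198,290), and the fixture at (310,140) with its plate and bridge at the upper-left end. The iron is at (350,190). The scene view shows the same things: mat heat sink at (368,219), fixture at (308,248).

```bash
cat > h.py <<'E'
import numpy as np,cv2,pickle
def load(n): return pickle.load(open(n+".pkl","rb"))
def K(s):
    f=200/np.tan(np.radians(s["vertical_fov"]/2)); return f
def proj(s,P):
    E=s["extrinsics"]; p=(np.atleast_2d(P)-E[:3,3])@E[:3,:3]
    return np.c_[s["cx"]+K(s)*p[:,0]/-p[:,2], s["cy"]-K(s)*p[:,1]/-p[:,2]]
def ray(s,uv):
    E=s["extrinsics"]; uv=np.atleast_2d(uv).astype(float)
    d=np.c_[(uv[:,0]-s["cx"])/K(s),-(uv[:,1]-s["cy"])/K(s),-np.ones(len(uv))]@E[:3,:3].T
    return E[:3,3],d
def onz(s,uv,z):
    c,d=ray(s,uv); return c+d*((z-c[2])/d[:,2])[:,None]
def tri(s1,u1,s2,u2):
    A=[];b=[]
    for s,u in((s1,u1),(s2,u2)):
        c,d=ray(s,u); d=d[0]/np.linalg.norm(d[0]); M=np.eye(3)-np.outer(d,d); A.append(M);b.append(M@c)
    x=np.linalg.lstsq(np.vstack(A),np.hstack(b),rcond=None)[0]
    return x,[np.linalg.norm(M@x-v)for M,v in zip(A,b)]
E
python3 - <<'E'
from h import *
t=load("top0");s=load("scene0")
print(proj(t,[[.1325,-.585,.2215],[0,0,0]]),proj(s,[[.1325,-.585,.2215],[0,0,0]]))
for a,b in(((247,187),(368,219)),((403,180),(246,199)),((231,128),(374,268)),((198,290),(413,162)),((407,131),(225,231))): print(tri(t,a,s,b))
a=cv2.resize(t["color"][85:215,220:370],None,fx=4,fy=4,interpolation=cv2.INTER_CUBIC)
b=cv2.resize(s["color"][200:300,270:400],None,fx=6,fy=6,interpolation=cv2.INTER_CUBIC)
cv2.imwrite("pics/ct.png",a);cv2.imwrite("pics/cs.png",b)
E
```

```text
[[634.0137374  336.32653775]
 [325.25003066 375.36313682]] [[162.8652829   50.36873065]
 [337.36459989 103.93512389]]
(array([0.45775803, 0.2081051 , 0.01342127]), [np.float64(0.0015955409237897338), np.float64(0.0015955409237900372)])
(array([ 0.48521384, -0.19888555, -0.00364335]), [np.float64(0.004133339201072328), np.float64(0.004133339201072037)])
(array([0.61486277, 0.256327  , 0.02098415]), [np.float64(0.0018113634746873444), np.float64(0.001811363474687006)])
(array([0.1972813 , 0.31710977, 0.00967256]), [np.float64(0.0008844445977949667), np.float64(0.000884444597795472)])
(array([ 0.61725366, -0.21374426,  0.01149531]), [np.float64(0.0005407712247112291), np.float64(0.0005407712247106791)])
```

View pics/ct.png

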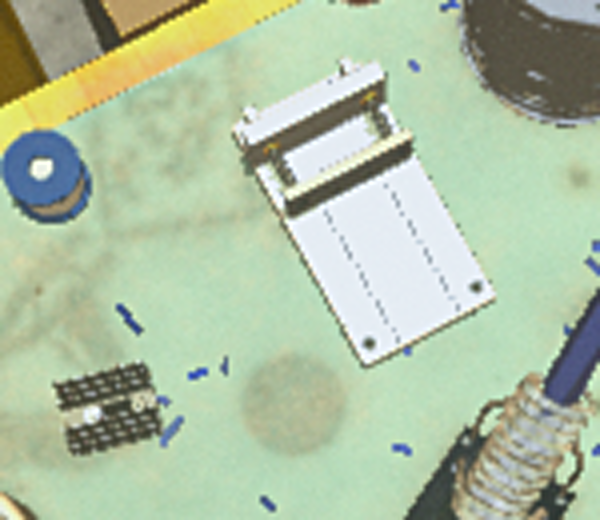

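View pics/cs.png

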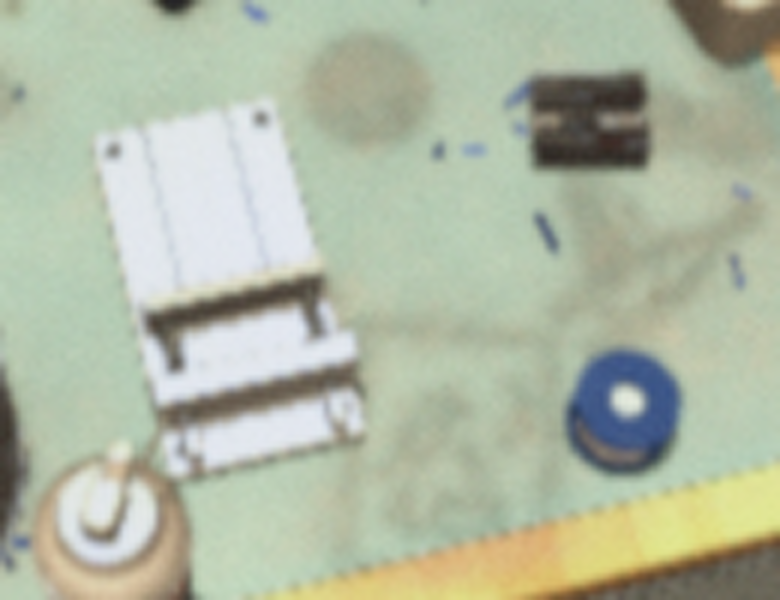

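The crops show the heat sink's top corners near ct (55,382),(148,362),(160,432),(70,455), with its long side running right and slightly up. The bed's front corners are at ct (367,367),(494,297) and cs (97,133),(272,98), and the scribed lines are clear in both.

```bash
python3 - <<'E'
from h import *
t=load("top0");s=load("scene0")
T=lambda p:np.array(p)/4+[219.6,84.6]; S=lambda p:np.array(p)/6+[269.6,199.6]
for a,b in(((367,367),(272,98)),((494,297),(97,133)),((290,213),(322,280)),): print("tri",tri(t,T(a),s,S(b)))
def show(n,v,pts,z):
    im=t if v is T else s
    P=onz(im,v(np.array(pts)),z);print(n,P[:,:2].round(4).tolist())
    return P
for z in(.014,.016):
  for n,v,L in(("T",T,[(367,367),(494,297),(325,208),(398,343),(388,183),(458,308)]),("S",S,[(272,98),(97,133),(267,265),(230,108),(180,290),(147,138)])):
    P=show(n,v,L,z); w=P[0]-P[1]
    print(" width",np.linalg.norm(w),"yaw",np.degrees([np.arctan2(*(P[2]-P[3])[1::-1]),np.arctan2(*(P[4]-P[5])[1::-1]),np.arctan2(-w[0],w[1])]))
# heat sink mask
for n,im,box in(("T",t,(228,172,266,204)),("S",s,(352,206,384,232))):
    x0,y0,x1,y1=box; c=im["color"][y0:y1,x0:x1].astype(int)
    hsv=cv2.cvtColor(im["color"][y0:y1,x0:x1],cv2.COLOR_BGR2HSV)
    g=(c[...,1]-c[...,2]<12)&(c[...,0]-c[...,2]<25)
    m=cv2.morphologyEx((g*255).astype(np.uint8),cv2.MORPH_CLOSE,np.ones((3,3)))
    k,l,st,ce=cv2.connectedComponentsWithStats(m); i=1+st[1:,4].argmax(); print(n,st[i])
    cs,_=cv2.findContours((l==i).astype(np.uint8),0,1); r=cv2.minAreaRect(max(cs,key=cv2.contourArea)); print(r[0][0]+x0,r[0][1]+y0,r[1:])
    bx=cv2.boxPoints(r)+[x0,y0]
    P=onz(im,bx,.028);print(P[:,:2].round(4).tolist(),P.mean(0)[:2],[np.linalg.norm(P[j]-P[j-1]).round(4) for j in range(4)])
P=show("hs",T,[(55,382),(148,362),(160,432),(70,455)],.028);print(P.mean(0),[np.linalg.norm(P[j]-P[j-1]).round(4) for j in range(4)],np.degrees([np.arctan2(*(P[0]-P[1])[1::-1]),np.arctan2(*(P[3]-P[2])[1::-1])]))
P=show("hsS",S,[(530,75),(645,75),(648,150),(532,150)],.028);print(P.mean(0),[np.linalg.norm(P[j]-P[j-1]).round(4) for j in range(4)],np.degrees([np.arctan2(*(P[1]-P[0])[1::-1]),np.arctan2(*(P[2]-P[3])[1::-1])]))
E
```

```text
tri (array([0.4897082 , 0.04182673, 0.00762449]), [np.float64(0.0014028209837084926), np.float64(0.0014028209837085243)])
tri (array([ 0.53685432, -0.04116222,  0.01307477]), [np.float64(0.0014219641815910963), np.float64(0.0014219641815911182)])
tri (array([0.58925571, 0.094282  , 0.02296893]), [np.float64(0.0019283160314697715), np.float64(0.0019283160314698406)])
T [[0.4884, 0.0404], [0.5369, -0.0425], [0.5965, 0.0698], [0.5048, 0.0203], [0.6146, 0.0282], [0.529, -0.0188]]
 width 0.09597990256239274 yaw [28.35288789 28.77986712 30.29518416]
S [[0.4925, 0.0439], [0.5371, -0.0396], [0.585, 0.0664], [0.5042, 0.024], [0.61, 0.0273], [0.5328, -0.0133]]
 width 0.09465830284358782 yaw [27.66826426 27.78606384 28.09645325]
T [[0.488, 0.0403], [0.5363, -0.0424], [0.5958, 0.0697], [0.5043, 0.0204], [0.6139, 0.0282], [0.5285, -0.0187]]
 width 0.0957812455902803 yaw [28.35288789 28.77986712 30.29518416]
S [[0.4935, 0.0442], [0.538, -0.0392], [0.5858, 0.0666], [0.5051, 0.0243], [0.6107, 0.0276], [0.5337, -0.013]]
 width 0.09448480709236623 yaw [27.66826426 27.78606384 28.09645325]
T [  0   4  
[... 254 characters left out ...]
(0.0588), np.float64(0.081)]
S [  6   2  26  24 489]
370.5 219.5 ((23.0, 25.0), 90.0)
[[0.4351, 0.1707], [0.4136, 0.2478], [0.4927, 0.262], [0.5135, 0.1874]] [0.4637051  0.21694087] [np.float64(0.0801), np.float64(0.08), np.float64(0.0804), np.float64(0.0775)]
hs [[0.4726, 0.2395], [0.4865, 0.1807], [0.4409, 0.1712], [0.4253, 0.2275]]
[0.45632413 0.20472997 0.028     ] [np.float64(0.0487), np.float64(0.0604), np.float64(0.0466), np.float64(0.0584)] [103.33239352 105.4542483 ]
hsS [[0.4495, 0.1735], [0.4331, 0.2323], [0.4757, 0.2419], [0.4919, 0.1836]]
[0.46256542 0.20780804 0.028     ] [np.float64(0.0436), np.float64(0.061), np.float64(0.0437), np.float64(0.0604)] [105.58347009 105.55275181]
```

```bash
cat >> h.py <<'E'
def plan(cmd,tgt):
    "cmd,tgt: x,y,z,yaw(deg) of tool x; returns scaled shift and z turn"
    a=np.radians(cmd[3]); d=np.array(tgt[:3])-cmd[:3]
    return np.round([ (d[0]*np.cos(a)+d[1]*np.sin(a))/.8,(d[0]*np.sin(a)-d[1]*np.cos(a))/.8,-d[2]/.8,-(tgt[3]-cmd[3])/60],4)
def state(cmd=None):
    from plant import monitor
    from scipy.spatial.transform import Rotation as R
    o=monitor.get_obs(); q=o["tool_rot"]; M=R.from_quat([q[1],q[2],q[3],q[0]]).as_matrix()
    print("t",o["time"],"pos",np.round(o["eef_pos"],4),"yaw",np.degrees(np.arctan2(M[1,0],M[0,0])).round(2),"z",M[:,2].round(4),"F",np.round(o["force"],2),"gap",round(o["finger_gap"],4),o["grip_force"])
    return o
E
python3 - <<'E'
from h import *
state()
t=load("top0");s=load("scene0")
fo=np.array([.588,.092]);y=np.radians(28.3);R=np.array([[np.cos(y),np.sin(y)],[-np.sin(y),np.cos(y)]])
bf=(onz(t,[(367/4+219.6,367/4+84.6),(494/4+219.6,297/4+84.6)],.014).mean(0)+onz(s,[(272/6+269.6,98/6+199.6),(97/6+269.6,133/6+199.6)],.014).mean(0))[:2]/2
fo=bf+.11*R[0]; print("fixture",fo)
for n,a,b in(("handle",(382,146),(252,185)),("hand2",(365,178),(272,182)),("tin",(369,62),(242,263)),("bottle",(309,27),(291,283))):
    x,r=tri(t,a,s,b);print(n,x.round(3),np.round(r,3),"fix",R@(x[:2]-fo))
c=(.1326,-.585,.223,12.77)
print(plan(c,(.40,-.30,.36,60)))
E
```

```text
t 0.1 pos [ 0.1325 -0.5849  0.2216] yaw 12.77 z [-3.0e-04  1.8e-03 -1.0e+00] F [-0.11  0.18  0.23] gap 0.0875 0.0
fixture [0.61058689 0.0527142 ]
handle [ 0.523 -0.126  0.176] [0.009 0.009] fix [-0.16164854 -0.1155071 ]
hand2 [ 0.464 -0.093  0.114] [0.007 0.007] fix [-0.19840511 -0.05901922]
tin [ 0.739 -0.092  0.145] [0.003 0.003] fix [ 0.04460944 -0.18878657]
bottle [0.777 0.054 0.221] [0.006 0.006] fix [ 0.14704033 -0.07810396]
[ 0.4047 -0.2736 -0.1712 -0.7872]
```

{"op": "carry_out", "data": {
  "moves": [
    [[0.06, -0.04, -0.1], [0, 0, -0.1], 100],
    [[0.405, -0.274, -0.171], [0, 0, -0.787], 100],
    [[0.405, -0.274, -0.171], [0, 0, -0.787], 100],
    [[0.405, -0.274, -0.171], [0, 0, -0.787], 100],
    [[0.405, -0.274, -0.171], [0, 0, -0.787], 100],
    [[0.405, -0.274, -0.171], [0, 0, -0.787], 100],
    [[0.405, -0.274, -0.171], [0, 0, -0.787], 100],
    [[0.405, -0.274, -0.171], [0, 0, -0.787], 100]
  ]
}}

```text
time: 1.1
eef_pos: [0.4021, -0.2975, 0.3602]
tool_rot: [0.0, 0.865, 0.502, 0.0]
force: [-1.0, -0.4, -0.4]
finger_gap: 0.0879
grip_force: 0.0
```

```bash
python3 - <<'E'
from h import *
state()
c=(.4,-.3,.36,60)
print(plan(c,(.459,.206,.30,105.3)))
E
```

```text
t 1.1 pos [ 0.4021 -0.2975  0.3602] yaw 60.3 z [ 1.3e-03 -3.0e-04 -1.0e+00] F [-1.03 -0.4  -0.43] gap 0.0879 0.0
[ 0.5846 -0.2524  0.075  -0.755 ]
```

{"op": "carry_out", "data": {
  "moves": [
    [[0.585, -0.252, 0.0], [0, 0, -0.755], 100],
    [[0.585, -0.252, 0.0], [0, 0, -0.755], 100],
    [[0.585, -0.252, 0.0], [0, 0, -0.755], 100],
    [[0.585, -0.252, 0.0], [0, 0, -0.755], 100],
    [[0.585, -0.252, 0.0], [0, 0, -0.755], 100],
    [[0.585, -0.252, 0.075], [0, 0, -0.755], 100],
    [[0.585, -0.252, 0.075], [0, 0, -0.755], 100],
    [[0.585, -0.252, 0.075], [0, 0, -0.755], 100]
  ]
}}

```text
time: 2.1
eef_pos: [0.4578, 0.1894, 0.3036]
tool_rot: [0.0, 0.607, 0.794, -0.0]
force: [1.5, -1.1, -0.1]
finger_gap: 0.0877
grip_force: 0.0
```

```bash
python3 - <<'E'
from h import *
o=state()
p=o["eef_pos"]
E
```

```text
t 2.1 pos [0.4578 0.1894 0.3036] yaw 105.2 z [-3.e-04 -8.e-04 -1.e+00] F [ 1.51 -1.05 -0.07] gap 0.0877 0.0
```

{"op": "carry_out", "data": {
  "moves": [
    [[0.02, 0.007, 0.1], [0, 0, 0], 100],
    [[0.02, 0.007, 0.2], [0, 0, 0], 100],
    [[0.02, 0.007, 0.29], [0, 0, 0], 100],
    [[0.02, 0.007, 0.29], [0, 0, 0], 100],
    [[0.02, 0.007, 0.29], [0, 0, 0], 100],
    [[0.02, 0.007, 0.29], [0, 0, 0], 100],
    [[0.02, 0.007, 0.29], [0, 0, 0], 100],
    [[0.02, 0.007, 0.29], [0, 0, 0], 100]
  ]
}}

```text
time: 3.1
eef_pos: [0.4599, 0.2059, 0.0749]
tool_rot: [0.001, 0.607, 0.795, 0.001]
force: [-0.1, 0.2, 0.3]
finger_gap: 0.088
grip_force: 0.0
```

```bash
python3 - <<'E'
from h import *
from plant import vision
o=state(); P=o["eef_pos"]
for n,(x,y),w in(("top",(195,130),110),("scene",(315,170),110)):
    s=vision.snapshot(n); pickle.dump(s,open(n+"1.pkl","wb")); print(proj(s,P))
    c=cv2.resize(s["color"][y:y+100,x:x+100],None,fx=4,fy=4,interpolation=cv2.INTER_CUBIC)
    if n=="top": a=c
cv2.imwrite("pics/g1.png",np.hstack([a,c]))
E
```

```text
t 3.1 pos [0.4599 0.2059 0.0749] yaw 105.28 z [ 0.0032  0.0011 -1.    ] F [-0.09  0.24  0.27] gap 0.088 0.0
[[242.88590204 181.0832827 ]]
[[369.36731575 210.65802786]]
```

View pics/g1.png

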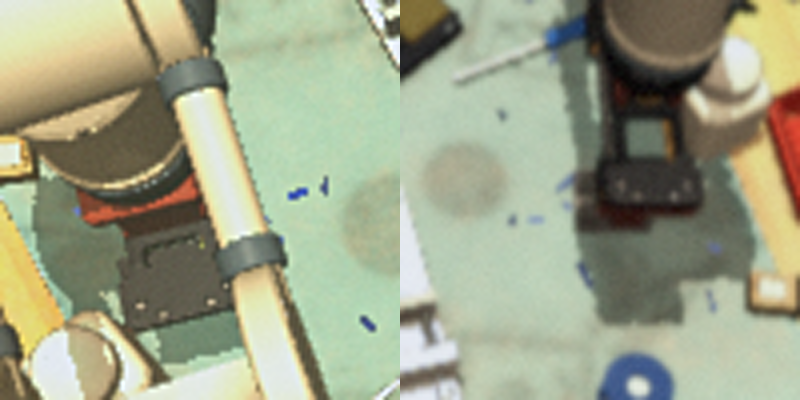

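The wrist hides most of the sink. In the right-hand scene half its dark corner pokes out under the gripper near (610,205), and a white bottle stands just right of the gripper at (735,95).

```bash
python3 - <<'E'
from h import *
t=load("top0");s=load("scene0")
for a,b in(((212,217),(397,184)),((220,227),(398,200)),((222,220),(392,190))): print(tri(t,a,s,b))
for n,im,(x,y) in(("t",t,(190,195)),("s",s,(375,165))):
    c=cv2.resize(im["color"][y:y+60,x:x+60],None,fx=6,fy=6,interpolation=cv2.INTER_CUBIC)
    a=c if n=="t" else np.hstack([a,c])
cv2.imwrite("pics/bot.png",a)
E
```

```text
(array([0.36652589, 0.26709552, 0.11006561]), [np.float64(0.001381403014216593), np.float64(0.001381403014216289)])
(array([ 0.35399312,  0.2843729 , -0.00664402]), [np.float64(0.009105799389251558), np.float64(0.009105799389251518)])
(array([0.36465587, 0.25731193, 0.06551506]), [np.float64(0.003922461719472722), np.float64(0.003922461719472604)])
```

View pics/bot.png

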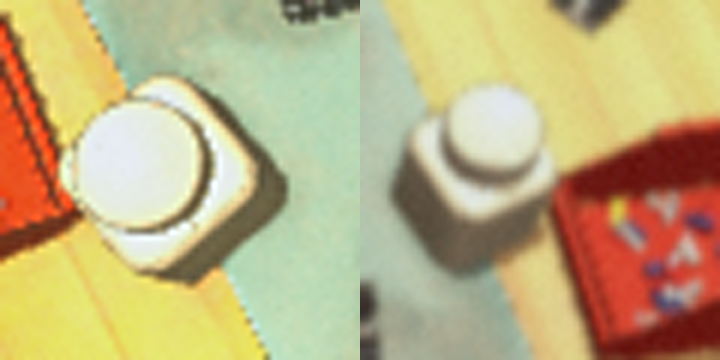

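The bottle is 0.11 m tall with its cap at about (0.363, 0.267), which clears the gripper body by over 20 mm. I'll descend.

{"op": "carry_out", "data": {
  "moves": [
    [[0, 0, 0.04], [0, 0, 0], 100],
    [[0, 0, 0.06], [0, 0, 0], 100],
    [[0, 0, 0.07], [0, 0, 0], 100],
    [[0, 0, 0.077], [0, 0, 0], 100],
    [[0, 0, 0.082], [0, 0, 0], 100],
    [[0, 0, 0.082], [0, 0, 0], 100],
    [[0, 0, 0.082], [0, 0, 0], 100],
    [[0, 0, 0.082], [0, 0, 0], 100]
  ]
}}

```text
time: 4.2
eef_pos: [0.459, 0.2057, 0.0076]
tool_rot: [0.0, 0.607, 0.795, 0.0]
force: [0.2, 0.0, -0.8]
finger_gap: 0.0877
grip_force: 0.0
```

```bash
python3 - <<'E'
from h import *
for i in range(3): state()
E
```

```text
t 4.2 pos [0.459  0.2057 0.0076] yaw 105.28 z [ 6.e-04  2.e-04 -1.e+00] F [ 0.18  0.02 -0.84] gap 0.0877 0.0
t 4.2 pos [0.459  0.2057 0.0076] yaw 105.28 z [ 6.e-04  2.e-04 -1.e+00] F [ 0.18  0.02 -0.84] gap 0.0877 0.0
t 4.2 pos [0.459  0.2057 0.0076] yaw 105.28 z [ 6.e-04  2.e-04 -1.e+00] F [ 0.18  0.02 -0.84] gap 0.0877 0.0
```

{"op": "carry_out", "data": {
  "moves": [
    [[0, 0, 0.004], [0, 0, 0], 100],
    [[0, 0, 0.004], [0, 0, 0], 60],
    [[0, 0, 0.004], [0, 0, 0], 0],
    [[0, 0, 0.004], [0, 0, 0], 0],
    [[0, 0, 0.004], [0, 0, 0], 0],
    [[0, 0, 0.004], [0, 0, 0], 0],
    [[0, 0, 0.004], [0, 0, 0], 0],
    [[0, 0, 0.004], [0, 0, 0], 0]
  ]
}}

```text
time: 5.2
eef_pos: [0.4589, 0.2056, 0.0041]
tool_rot: [0.0, 0.607, 0.795, 0.0]
force: [0.7, 0.7, -0.2]
finger_gap: 0.0442
grip_force: 30.0
```

Gripped at a 44.2 mm gap, so it is the larger part. Next I lift, then carry it over to the fixture.

{"op": "carry_out", "data": {
  "moves": [
    [[0, 0, -0.02], [0, 0, 0], 0],
    [[0, 0, -0.07], [0, 0, 0], 0],
    [[0, 0, -0.14], [0, 0, 0], 0],
    [[0, 0, -0.21], [0, 0, 0.15], 0],
    [[0, 0, -0.28], [0, 0, 0.3], 0],
    [[0, 0, -0.32], [0, 0, 0.45], 0],
    [[0, 0, -0.32], [0, 0, 0.6], 0],
    [[0, 0, -0.32], [0, 0, 0.6], 0]
  ]
}}

```text
time: 6.2
eef_pos: [0.4587, 0.2056, 0.2612]
tool_rot: [0.0, 0.822, 0.569, 0.001]
force: [-0.2, -0.1, -2.8]
finger_gap: 0.0439
grip_force: 30.0
```

```bash
python3 - <<'E'
from h import *
p=state()["eef_pos"]
print(plan((*p,69.3),(.5666,.029,.22,28.3)))
E
```

```text
t 6.2 pos [0.4587 0.2056 0.2612] yaw 69.37 z [ 1.1e-03  4.0e-04 -1.0e+00] F [-0.22 -0.11 -2.82] gap 0.0439 30.00068800058216
[-0.1588  0.2042  0.0514  0.6833]
```

{"op": "carry_out", "data": {
  "moves": [
    [[-0.02, 0.03, 0], [0, 0, 0.1], 0],
    [[-0.06, 0.08, 0], [0, 0, 0.25], 0],
    [[-0.11, 0.14, 0], [0, 0, 0.4], 0],
    [[-0.159, 0.204, 0], [0, 0, 0.55], 0],
    [[-0.159, 0.204, 0], [0, 0, 0.683], 0],
    [[-0.159, 0.204, 0.051], [0, 0, 0.683], 0],
    [[-0.159, 0.204, 0.1], [0, 0, 0.683], 0],
    [[-0.159, 0.204, 0.1], [0, 0, 0.683], 0]
  ]
}}

```text
time: 7.2
eef_pos: [0.5642, 0.0288, 0.1755]
tool_rot: [-0.001, 0.969, 0.246, -0.004]
force: [-0.7, -0.2, -0.4]
finger_gap: 0.0439
grip_force: 30.0
```

```bash
python3 - <<'E'
from h import *
from plant import vision
P=state()["eef_pos"]
for n,(x,y) in(("top",(260,80)),("scene",(260,190))):
    s=vision.snapshot(n); pickle.dump(s,open(n+"2.pkl","wb")); print(proj(s,P))
    c=cv2.resize(s["color"][y:y+100,x:x+100],None,fx=4,fy=4,interpolation=cv2.INTER_CUBIC)
    if n=="top": a=c
cv2.imwrite("pics/g2.png",np.hstack([a,c]))
E
```

```text
t 7.2 pos [0.5642 0.0288 0.1755] yaw 28.46 z [-8.9e-03  1.0e-04 -1.0e+00] F [-0.7  -0.15 -0.43] gap 0.0439 29.999921517446637
[[316.42418264 126.44841749]]
[[303.59122477 211.25351464]]
```

View pics/g2.png

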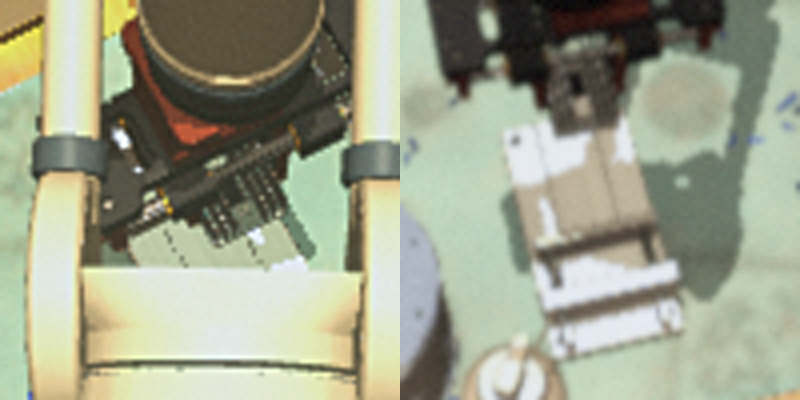

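The right-hand scene half shows the sink held over the bed at crop (585,90), with the scribed lines visible below it. The plate edge runs from (537,243) to (650,230).

{"op": "carry_out", "data": {
  "moves": [
    [[0, 0, 0.05], [0, 0, 0], 0],
    [[0, 0, 0.1], [0, 0, 0], 0],
    [[0, 0, 0.14], [0, 0, 0], 0],
    [[0, 0, 0.165], [0, 0, 0], 0],
    [[0, 0, 0.18], [0, 0, 0], 0],
    [[0, 0, 0.18], [0, 0, 0], 0],
    [[0, 0, 0.18], [0, 0, 0], 0],
    [[0, 0, 0.18], [0, 0, 0], 0]
  ]
}}

```text
time: 8.3
eef_pos: [0.5672, 0.0289, 0.0374]
tool_rot: [0.0, 0.97, 0.245, 0.001]
force: [-0.6, -0.0, -0.9]
finger_gap: 0.0442
grip_force: 30.0
```

```bash
python3 - <<'E'
from h import *
from plant import vision
P=state()["eef_pos"]
s=vision.snapshot("scene"); pickle.dump(s,open("scene3.pkl","wb")); print(proj(s,P))
cv2.imwrite("pics/g3.png",cv2.resize(s["color"][200:290,270:350],None,fx=7,fy=6.6,interpolation=cv2.INTER_CUBIC))
E
```

```text
t 8.3 pos [0.5672 0.0289 0.0374] yaw 28.31 z [ 0.0021 -0.     -1.    ] F [-0.64 -0.05 -0.93] gap 0.0442 29.999998435378075
[[303.87479129 232.55999707]]
```

View pics/g3.png

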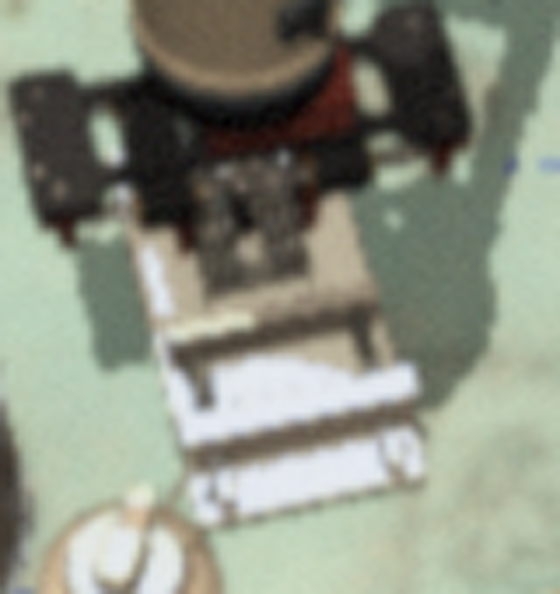

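The sink's front bottom corners are near crop (212,292) and (307,272). The plate's top edge runs from (165,325) to (378,295), with a gap of about 15 mm between them. I'll measure the bed edges sub-pixel to get yaw and lateral offset.

```bash
cat > e.py <<'E'
from h import *
from scipy.ndimage import map_coordinates
t=load("top0");s=load("scene0");s3=load("scene3")
T=lambda p:(np.array(p,float)+.5)/4-.5+[220,85]; S=lambda p:(np.array(p,float)+.5)/6-.5+[270,200]
def edge(im,a,b,ch=2,n=25,w=3.0,frac=(.08,.92),dark=False):
    "subpixel points across segment a-b"
    g=im["color"][...,ch].astype(float); a=np.array(a);b=np.array(b); d=(b-a)/np.linalg.norm(b-a); nn=np.array([-d[1],d[0]])
    o=np.linspace(-w,w,61); out=[]
    for f in np.linspace(*frac,n):
        q=(a+f*(b-a))[None]+o[:,None]*nn; v=map_coordinates(g,[q[:,1],q[:,0]],order=1)
        if dark: ww=np.clip(np.median(v)-v,0,None)**2; k=(o*ww).sum()/max(ww.sum(),1e-6)
        else:
            v=cv2.GaussianBlur(v[None],(9,1),0)[0]; k=o[np.abs(np.gradient(v))[3:-3].argmax()+3]
        out.append(a+f*(b-a)+k*nn)
    return np.array(out,np.float32)
def fit(im,a,b,z,**k):
    P=onz(im,edge(im,a,b,**k),z)[:,:2].astype(np.float32)
    l=cv2.fitLine(P,cv2.DIST_HUBER,0,1e-4,1e-4).ravel(); d=l[:2]*np.sign(l[0]); r=(P-l[2:])@[-d[1],d[0]]
    return np.degrees(np.arctan2(d[1],d[0])),l[2:],r.std()
u=np.array([np.cos(np.radians(28.3)),np.sin(np.radians(28.3))]);nv=np.array([-u[1],u[0]]);o=np.array([.5672,.0289])
for nm,im,F,L in(("T",t,T,[("Ledge",(367,367),(293,225)),("Redge",(494,297),(416,158)),("Lline",(398,343),(325,208)),("Rline",(458,308),(388,183))]),("S",s,S,[("Ledge",(275,105),(325,268)),("Redge",(97,138),(142,300)),("Lline",(230,112),(266,262)),("Rline",(147,142),(180,288))])):
  for n,a,b in L:
    y,p,sd=fit(im,F(a),F(b),.014,dark="line" in n,w=1.5 if "line" in n else 2.5)
    print(nm,n,"yaw %.2f off %.2fmm sd %.2f"%(y,((p-o)@nv)*1e3-np.tan(np.radians(y-28.3))*((p-o)@u)*1e3,sd*1e3))
E
cat > e2.py <<'E'
from e import *
G=lambda p:(np.array(p,float)+.5)/[7,6.6]-.5+[270,200]
print("sink front bottom corners")
P=onz(s3,[G((212,292)),G((307,272))],.033)[:,:2]
for p in (*P,P.mean(0)): print(p.round(4),((p-o)@u).round(4),((p-o)@nv).round(4))
P=onz(s3,[G((163,328)),G((378,292))],.054)[:,:2]; print("plate top")
for p in (*P,P.mean(0)): print(p.round(4),((p-o)@u).round(4),((p-o)@nv).round(4))
E
python3 e2.py
```

```text
T Ledge yaw 29.33 off 49.49mm sd 0.33
T Redge yaw 29.07 off -49.10mm sd 1.73
T Lline yaw 29.60 off 22.12mm sd 0.91
T Rline yaw 29.41 off -22.62mm sd 0.82
S Ledge yaw 29.80 off 49.59mm sd 0.97
S Redge yaw 29.15 off -48.31mm sd 1.82
S Lline yaw 29.40 off 23.45mm sd 0.53
S Rline yaw 29.29 off -21.63mm sd 0.54
sink front bottom corners
[0.6041 0.0268] 0.0315 -0.0193
[0.5837 0.0637] 0.031 0.0228
[0.5939 0.0452] 0.0312 0.0017
plate top
[0.634  0.0146] 0.0521 -0.0443
[0.5934 0.0972] 0.0554 0.0477
[0.6137 0.0559] 0.0537 0.0017
```

Both views agree on a yaw of about 29.35°. Laterally the centre line is within 0.5 mm of the TCP. I'll rotate and lower.

{"op": "carry_out", "data": {
  "moves": [
    [[0, 0.0004, 0.008], [0, 0, -0.0175], 0],
    [[0, 0.0004, 0.014], [0, 0, -0.0175], 0],
    [[0, 0.0004, 0.018], [0, 0, -0.0175], 0],
    [[0, 0.0004, 0.021], [0, 0, -0.0175], 0],
    [[0, 0.0004, 0.022], [0, 0, -0.0175], 0],
    [[0, 0.0004, 0.022], [0, 0, -0.0175], 0],
    [[0, 0.0004, 0.022], [0, 0, -0.0175], 0],
    [[0, 0.0004, 0.022], [0, 0, -0.0175], 0]
  ]
}}

```text
time: 9.35
eef_pos: [0.5667, 0.0286, 0.0186]
tool_rot: [0.0, 0.967, 0.253, 0.0]
force: [-0.8, 0.1, -1.9]
finger_gap: 0.0439
grip_force: 30.0
```

```bash
python3 -c "
from h import *
state()"
```

```text
t 9.35 pos [0.5667 0.0286 0.0186] yaw 29.36 z [ 4.e-04  0.e+00 -1.e+00] F [-0.79  0.11 -1.92] gap 0.0439 30.000015422701836
```

{"op": "carry_out", "data": {
  "moves": [
    [[0, 0, 0.0005], [0, 0, 0], 0],
    [[0, 0, 0.0005], [0, 0, 0], 0],
    [[0, 0, 0.001], [0, 0, 0], 0],
    [[0, 0, 0.001], [0, 0, 0], 0],
    [[0, 0, 0.001], [0, 0, 0], 0],
    [[0, 0, 0.001], [0, 0, 0], 0],
    [[0, 0, 0.001], [0, 0, 0], 0],
    [[0, 0, 0.001], [0, 0, 0], 0]
  ]
}}

```text
time: 10.35
eef_pos: [0.5667, 0.0286, 0.0181]
tool_rot: [0.0, 0.967, 0.253, 0.0]
force: [-3.3, 0.2, 5.4]
finger_gap: 0.0439
grip_force: 30.0
```

{"op": "carry_out", "data": {
  "moves": [
    [[0, 0, -0.0004], [0, 0, 0], 0],
    [[0.004, 0, -0.0004], [0, 0, 0], 0],
    [[0.008, 0, -0.0004], [0, 0, 0], 0],
    [[0.012, 0, -0.0004], [0, 0, 0], 0],
    [[0.016, 0, -0.0004], [0, 0, 0], 0],
    [[0.02, 0, -0.0004], [0, 0, 0], 0],
    [[0.022, 0, -0.0004], [0, 0, 0], 0],
    [[0.022, 0, -0.0004], [0, 0, 0], 0]
  ]
}}

```text
time: 11.35
eef_pos: [0.5821, 0.037, 0.0181]
tool_rot: [0.0, 0.967, 0.253, -0.0]
force: [-3.1, -1.5, 5.2]
finger_gap: 0.0438
grip_force: 30.0
```

```bash
python3 - <<'E'
from h import *
from plant import vision
o=state();u=np.array([np.cos(np.radians(29.35)),np.sin(np.radians(29.35))]);print("Fpush",o["force"][:2]@u, "travel",(np.array(o["eef_pos"][:2])-[.5667,.0286])@u)
s=vision.snapshot("scene"); pickle.dump(s,open("scene4.pkl","wb"))
cv2.imwrite("pics/g4.png",cv2.resize(s["color"][210:290,270:350],None,fx=7,fy=7,interpolation=cv2.INTER_CUBIC))
E
```

```text
t 11.35 pos [0.5821 0.037  0.0181] yaw 29.35 z [-2.e-04 -6.e-04 -1.e+00] F [-3.15 -1.47  5.17] gap 0.0438 30.000156587921083
Fpush -3.4605723810458073 travel 0.01754024777507255
```

View pics/g4.png

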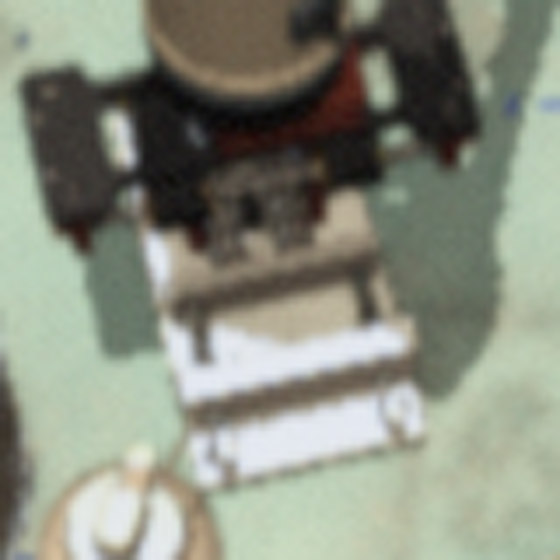

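The sink's front end at crop (250–310, 250) is just short of the plate's top edge, which runs (175,300)–(375,262). The vertical force is still about 5 N, so I'll ease up slightly while advancing.

{"op": "carry_out", "data": {
  "moves": [
    [[0, 0, -0.0005], [0, 0, 0], 0],
    [[0, 0, -0.0005], [0, 0, 0], 0],
    [[0.002, 0, -0.0005], [0, 0, 0], 0],
    [[0.003, 0, -0.0005], [0, 0, 0], 0],
    [[0.004, 0, -0.0005], [0, 0, 0], 0],
    [[0.005, 0, -0.0005], [0, 0, 0], 0],
    [[0.005, 0, -0.0005], [0, 0, 0], 0],
    [[0.005, 0, -0.0005], [0, 0, 0], 0]
  ]
}}

```text
time: 12.4
eef_pos: [0.5847, 0.0385, 0.0181]
tool_rot: [0.0, 0.967, 0.253, -0.001]
force: [-6.1, -4.4, 4.7]
finger_gap: 0.0436
grip_force: 30.0
```

```bash
cat > f.py <<'E'
from h import *
o=state();u=np.array([np.cos(np.radians(29.35)),np.sin(np.radians(29.35))]);print("Fpush",o["force"][:2]@u, "travel",(np.array(o["eef_pos"][:2])-[.5667,.0286])@u,"lat",(np.array(o["eef_pos"][:2])-[.5667,.0286])@[-u[1],u[0]])
E
python3 f.py
```

```text
t 12.4 pos [0.5847 0.0385 0.0181] yaw 29.33 z [-0.0021 -0.0012 -1.    ] F [-6.14 -4.43  4.75] gap 0.0436 30.00052296090871
Fpush -7.5197206324816195 travel 0.02054332647789203 lat -0.00015670798353796533
```

{"op": "carry_out", "data": {
  "moves": [
    [[0, 0, -0.0005], [0, 0, 0], 0],
    [[0, 0, -0.0005], [0, 0, 0], 0],
    [[0, 0, -0.0005], [0, 0, 0], 0],
    [[0, 0, -0.0005], [0, 0, 0], 0],
    [[0, 0, -0.0005], [0, 0, 0], 0],
    [[0, 0, -0.0005], [0, 0, 0], 0],
    [[0, 0, -0.0005], [0, 0, 0], 0],
    [[0, 0, -0.0005], [0, 0, 0], 0]
  ]
}}

```text
time: 13.4
eef_pos: [0.5847, 0.0385, 0.0181]
tool_rot: [0.0, 0.967, 0.253, -0.001]
force: [-5.0, -5.5, 2.7]
finger_gap: 0.0438
grip_force: 30.0
```

```bash
python3 f.py
```

```text
t 13.4 pos [0.5847 0.0385 0.0181] yaw 29.32 z [-0.0021 -0.0012 -1.    ] F [-5.03 -5.46  2.69] gap 0.0438 30.00054318923503
Fpush -7.065963763380345 travel 0.02052405807198168 lat -0.0001691447748620464
```

{"op": "carry_out", "data": {
  "moves": [
    [[0.0005, 0, 0], [0, 0, 0], 0],
    [[0.001, 0, 0], [0, 0, 0], 0],
    [[0.0015, 0, 0], [0, 0, 0], 0],
    [[0.002, 0, 0], [0, 0, 0], 0],
    [[0.0025, 0, 0], [0, 0, 0], 0],
    [[0.0025, 0, 0], [0, 0, 0], 0],
    [[0.0025, 0, 0], [0, 0, 0], 0],
    [[0.0025, 0, 0], [0, 0, 0], 0]
  ]
}}

```text
time: 14.4
eef_pos: [0.5859, 0.0392, 0.0181]
tool_rot: [0.0, 0.967, 0.253, -0.002]
force: [-6.6, -5.3, 4.3]
finger_gap: 0.0437
grip_force: 30.0
```

```bash
python3 f.py
```

```text
t 14.4 pos [0.5859 0.0392 0.0181] yaw 29.32 z [-0.0033 -0.0017 -1.    ] F [-6.58 -5.3   4.32] gap 0.0437 30.00046895351261
Fpush -8.33815015727311 travel 0.021979903879036453 lat -0.0001645697932195137
```

{"op": "carry_out", "data": {
  "moves": [
    [[0.0005, 0, -0.0004], [0, 0.001, 0], 0],
    [[0.001, 0, -0.0004], [0, 0.002, 0], 0],
    [[0.0015, 0, -0.0004], [0, 0.003, 0], 0],
    [[0.002, 0, -0.0004], [0, 0.0035, 0], 0],
    [[0.0025, 0, -0.0004], [0, 0.0035, 0], 0],
    [[0.0025, 0, -0.0004], [0, 0.0035, 0], 0],
    [[0.0025, 0, -0.0004], [0, 0.0035, 0], 0],
    [[0.0025, 0, -0.0004], [0, 0.0035, 0], 0]
  ]
}}

```text
time: 15.4
eef_pos: [0.5871, 0.0399, 0.0181]
tool_rot: [0.0, 0.967, 0.253, -0.001]
force: [-8.6, -6.2, 3.7]
finger_gap: 0.044
grip_force: 30.0
```

```bash
python3 f.py; cat > p.py <<'E'
# plate deflection: shift of the plate's image along the push direction between scene0 and now
import sys,glob
from e import *
from plant import vision
S5=[vision.snapshot("scene") for _ in range(4)]; im=dict(S5[0]); im["color"]=np.mean([q["color"] for q in S5],0)
pickle.dump(im,open("scene5.pkl","wb"))
uu=np.array([np.cos(np.radians(29.35)),np.sin(np.radians(29.35)),0]);vv=np.array([-uu[1],uu[0],0])
O=np.array([.6106,.0527,0])
def prof(im,y,xs,z):
    P=O+xs[:,None]*uu+y*vv+np.array([0,0,z]); q=proj(im,P); return map_coordinates(im["color"].astype(float).mean(2),[q[:,1],q[:,0]],order=1)
xs=np.arange(-.03,.075,.003)
for y in(-.042,-.038,-.034,.034,.038):
    print(y,"0:",prof(s,y,xs,.054).astype(int).tolist(),"\n   5:",prof(im,y,xs,.054).astype(int).tolist())
cv2.imwrite("pics/g5.png",np.hstack([cv2.resize(q["color"].astype(np.uint8)[225:290,280:340],None,fx=6,fy=6,interpolation=cv2.INTER_CUBIC) for q in(s,im)]))
E
python3 p.py | grep -v yaw
```

```text
t 15.4 pos [0.5871 0.0399 0.0181] yaw 29.31 z [-1.7e-03 -5.0e-04 -1.0e+00] F [-8.62 -6.21  3.67] gap 0.044 30.00093979295343
Fpush -10.559692100396147 travel 0.023266768737778318 lat -0.00016146394297361305
-0.042 0: [231, 231, 231, 231, 230, 231, 231, 230, 230, 229, 226, 217, 197, 159, 113, 88, 89, 116, 159, 185, 204, 212, 210, 207, 212, 223, 230, 230, 215, 168, 115, 97, 102, 128, 169] 
   5: [54, 59, 62, 56, 57, 90, 150, 199, 214, 211, 205, 203, 202, 189, 167, 136, 97, 81, 86, 115, 159, 196, 206, 204, 212, 226, 232, 231, 215, 168, 117, 99, 103, 130, 169]
-0.038 0: [231, 232, 231, 231, 231, 231, 231, 232, 230, 227, 223, 219, 207, 168, 103, 73, 71, 81, 97, 110, 131, 141, 138, 133, 162, 207, 228, 229, 211, 164, 110, 99, 113, 132, 169] 
   5: [29, 29, 30, 27, 26, 52, 104, 154, 175, 175, 171, 169, 164, 151, 137, 113, 85, 73, 77, 90, 106, 123, 127, 130, 166, 210, 230, 231, 214, 168, 114, 100, 111, 116, 125]
-0.034 0: [230, 231, 232, 232, 231, 231, 231, 231, 230, 230, 225, 221, 204, 159, 106, 78, 79, 91, 106, 116, 117, 115, 103, 112, 155, 207, 229, 229, 219, 177, 109, 91, 98, 129, 182] 
 
[... 162 characters left out ...]
119]
0.034 0: [232, 232, 232, 231, 231, 232, 232, 232, 232, 231, 228, 219, 195, 150, 100, 76, 78, 89, 100, 101, 111, 119, 124, 123, 165, 207, 228, 229, 212, 164, 112, 93, 104, 139, 187] 
   5: [42, 47, 47, 42, 38, 48, 91, 139, 161, 169, 173, 172, 164, 149, 132, 111, 84, 64, 56, 58, 73, 81, 78, 79, 112, 157, 198, 220, 212, 166, 114, 97, 104, 115, 122]
0.038 0: [231, 232, 232, 232, 231, 232, 232, 232, 232, 231, 227, 217, 199, 158, 100, 80, 83, 95, 106, 136, 150, 150, 149, 155, 179, 212, 228, 229, 213, 166, 112, 93, 97, 132, 189] 
   5: [28, 31, 29, 26, 22, 46, 101, 147, 167, 172, 173, 170, 160, 144, 128, 108, 82, 66, 63, 72, 87, 97, 98, 105, 127, 158, 187, 205, 203, 166, 114, 96, 98, 112, 139]
```

View pics/g5.png

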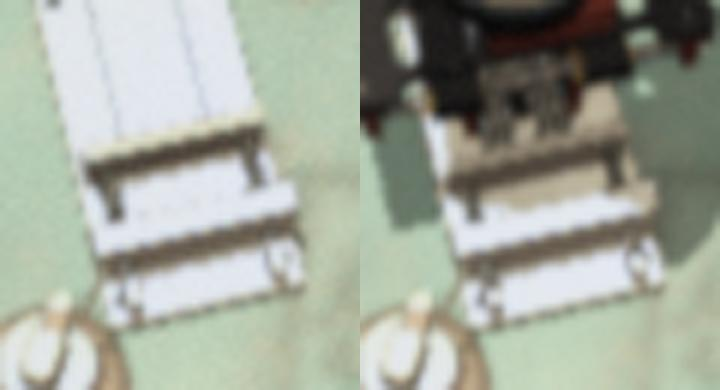

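The right half shows the plate moved back. The profile shift is about 5.5–6 mm, consistent with first contact at 17.4 mm of travel plus about 3.3 N of bed friction. I'll unload vertically and go 2 mm further.

{"op": "carry_out", "data": {
  "moves": [
    [[0, 0, -0.0006], [0, 0.001, 0], 0],
    [[0.001, 0, -0.0006], [0, 0.0015, 0], 0],
    [[0.0015, 0, -0.0006], [0, 0.002, 0], 0],
    [[0.002, 0, -0.0006], [0, 0.0025, 0], 0],
    [[0.0025, 0, -0.0006], [0, 0.0025, 0], 0],
    [[0.003, 0, -0.0006], [0, 0.0025, 0], 0],
    [[0.003, 0, -0.0006], [0, 0.0025, 0], 0],
    [[0.003, 0, -0.0006], [0, 0.0025, 0], 0]
  ]
}}

```text
time: 16.6
eef_pos: [0.5885, 0.0407, 0.0181]
tool_rot: [-0.0, 0.967, 0.253, -0.001]
force: [-10.8, -6.3, 3.2]
finger_gap: 0.0436
grip_force: 30.0
```

```bash
python3 f.py; python3 p.py | grep -v yaw|grep -A1 -E "^-0.042|^0.038"
```

```text
t 16.6 pos [0.5885 0.0407 0.0181] yaw 29.3 z [-0.0012  0.     -1.    ] F [-10.83  -6.32   3.24] gap 0.0436 30.001222640275955
Fpush -12.538131464743978 travel 0.02491426787444649 lat -0.00014883111298761914
-0.042 0: [231, 231, 231, 231, 230, 231, 231, 230, 230, 229, 226, 217, 197, 159, 113, 88, 89, 116, 159, 185, 204, 212, 210, 207, 212, 223, 230, 230, 215, 168, 115, 97, 102, 128, 169] 
   5: [60, 60, 52, 48, 45, 57, 101, 164, 201, 208, 204, 203, 202, 189, 174, 168, 143, 97, 81, 97, 142, 189, 207, 215, 224, 229, 232, 231, 215, 169, 118, 99, 103, 130, 169]
--
0.038 0: [231, 232, 232, 232, 231, 232, 232, 232, 232, 231, 227, 217, 199, 158, 100, 80, 83, 95, 106, 136, 150, 150, 149, 155, 179, 212, 228, 229, 213, 166, 112, 93, 97, 132, 189] 
   5: [26, 29, 27, 28, 24, 27, 64, 116, 154, 170, 173, 172, 166, 153, 140, 126, 100, 72, 58, 61, 74, 88, 96, 107, 129, 154, 173, 186, 191, 160, 112, 95, 97, 111, 139]
```

{"op": "carry_out", "data": {
  "moves": [
    [[0.0002, 0, -0.0003], [0, 0, 0], 0],
    [[0.0004, 0, -0.0003], [0, 0, 0], 0],
    [[0.0006, 0, -0.0003], [0, 0, 0], 0],
    [[0.0006, 0, -0.0003], [0, 0, 0], 0],
    [[0.0006, 0, -0.0003], [0, 0, 0], 0],
    [[0.0006, 0, -0.0003], [0, 0, 0], 0],
    [[0.0006, 0, -0.0003], [0, 0, 0], 0],
    [[0.0006, 0, -0.0003], [0, 0, 0], 0]
  ]
}}

```text
time: 17.8
eef_pos: [0.5888, 0.0408, 0.0181]
tool_rot: [-0.0, 0.967, 0.253, -0.001]
force: [-10.3, -7.3, 2.7]
finger_gap: 0.0435
grip_force: 30.0
```

```bash
python3 f.py; python3 p.py >/dev/null; python3 -c "
import cv2,numpy as np;from h import *
s=load('scene5');c=s['color'].astype(np.uint8)[205:275,270:350];cv2.imwrite('pics/g6.png',cv2.resize(c,None,fx=8,fy=8,interpolation=cv2.INTER_CUBIC))"
```

```text
t 17.8 pos [0.5888 0.0408 0.0181] yaw 29.3 z [-0.0016 -0.     -1.    ] F [-10.25  -7.3    2.7 ] gap 0.0435 30.001254086382687
Fpush -12.513031608561093 travel 0.025218523529690187 lat -0.00016060891134109828
```

View pics/g6.png

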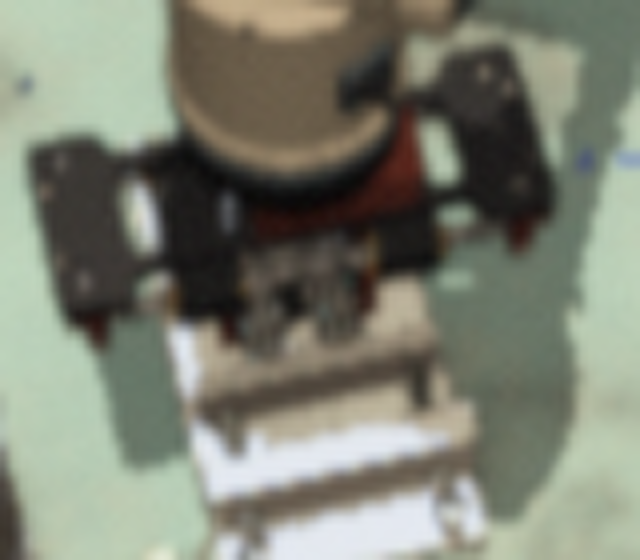

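The sink's front, at crop (245–360, 345), meets the plate whose top edge runs (205,400)–(435,350). I'll check the centring numerically in this image.

```bash
cat > c.py <<'E'
from e import *
im=load("scene5"); a=np.radians(29.35);uu=np.array([np.cos(a),np.sin(a),0]);vv=np.array([-uu[1],uu[0],0])
tcp=np.array([.5888,.0408,0]); ys=np.arange(-.06,.0601,.002)
def prof(im,x,z):
    q=proj(im,tcp+x*uu+ys[:,None]*vv+np.array([0,0,z])); return map_coordinates(im["color"].astype(float).mean(2),[q[:,1],q[:,0]],order=1).astype(int)
for x in(.02,.024,.027): print("sink top x",x,prof(im,x,.042).tolist())
for x in(.032,.035): print("plate top x",x,prof(im,x,.054).tolist())
for x in(.06,.078,.081): print("bridge/bed x",x,prof(im,x,.072).tolist())
for x in(.05,.055): print("bed",x,prof(im,x,.014).tolist())
E
python3 c.py | grep -v yaw
```

```text
sink top x 0.02 [108, 109, 109, 110, 120, 147, 187, 218, 224, 209, 189, 173, 164, 154, 130, 105, 81, 71, 63, 62, 70, 72, 69, 72, 71, 67, 77, 89, 104, 115, 122, 121, 105, 88, 74, 73, 72, 66, 65, 64, 59, 60, 64, 82, 104, 134, 154, 167, 171, 172, 173, 171, 162, 147, 127, 115, 109, 112, 115, 119, 123]
sink top x 0.024 [108, 108, 108, 108, 120, 144, 188, 211, 221, 208, 189, 172, 165, 159, 151, 140, 130, 121, 103, 89, 80, 75, 75, 79, 80, 88, 107, 129, 142, 146, 143, 134, 111, 89, 74, 77, 73, 68, 71, 71, 73, 92, 113, 136, 149, 160, 170, 171, 171, 171, 171, 168, 160, 141, 121, 110, 106, 106, 106, 106, 106]
sink top x 0.027 [107, 107, 107, 108, 121, 151, 193, 213, 217, 207, 185, 170, 161, 159, 155, 149, 143, 135, 121, 109, 97, 88, 85, 86, 88, 102, 120, 139, 142, 141, 140, 130, 114, 94, 86, 85, 81, 79, 79, 81, 90, 108, 131, 149, 161, 165, 168, 169, 164, 161, 164, 162, 155, 134, 118, 107, 106, 106, 105, 105, 106]
plate top x 0.032 [107, 107, 107, 112, 125, 164, 198, 219, 214, 199, 176, 165, 159, 158, 153, 147, 141, 130, 117, 106, 95, 88, 86, 89, 95, 111, 130, 142, 139, 139, 135, 122, 105, 89, 8
[... 1319 characters left out ...]
, 188, 184, 180, 178, 175, 173, 170, 163, 140, 116, 98, 97, 98, 100, 100]
bed 0.05 [146, 153, 156, 155, 157, 173, 199, 217, 227, 229, 216, 190, 154, 132, 126, 145, 181, 208, 212, 200, 186, 179, 175, 175, 174, 173, 173, 174, 175, 174, 176, 175, 172, 172, 175, 177, 179, 180, 179, 179, 178, 178, 176, 175, 172, 167, 156, 135, 109, 82, 81, 95, 123, 142, 150, 134, 119, 109, 105, 102, 98]
bed 0.055 [186, 187, 187, 183, 178, 173, 186, 206, 222, 228, 228, 217, 205, 191, 192, 201, 221, 226, 227, 220, 218, 217, 217, 215, 214, 212, 211, 210, 212, 213, 215, 212, 210, 208, 210, 213, 215, 216, 215, 213, 210, 207, 202, 196, 188, 176, 166, 157, 145, 137, 138, 143, 149, 154, 159, 160, 156, 151, 146, 124, 107]
```

```bash
python3 f.py; python3 -c "
from plant import ticket
print(ticket.finish_job())"; python3 f.py
```

```text
t 18.0 pos [0.5888 0.0408 0.0181] yaw 29.3 z [-0.0016 -0.     -1.    ] F [-10.09  -9.04   2.24] gap 0.0439 30.001174695789814
Fpush -13.220868382508804 travel 0.02521101231994839 lat -0.00016100038293890095
the job is handed in; nothing more can be done
None
the job is handed in; nothing more can be done
```

I handed the job in at 18 s with the larger heat sink still gripped flat on the bed, centred to about 1 mm and square; the plate is in about 7.8 mm, so about 9.4 N on its springs (both estimated), and the wrist reads about 13 N, probably with bed friction.

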